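# Load a soap into the spring dispenser

## Robot

A 7-joint arm with a two-finger parallel gripper is mounted at the origin on the work surface. World frame = base frame: x ahead of the robot, y to its left, z up, the work surface at z = 0. Lengths are in m, angles in rad, forces in N, time in s.
With the tool pointing down it reaches from about 0.4 to 0.85 m from the base axis. Payload 4.5 kg.
Tool frame: the origin (TCP) lies at the very end of the fingers, on their centre line; the grasp point (between the pads) lies 19 mm behind it; z points along the fingers, y is the line along which they close (so a half turn about z gives the same grasp; the last joint's range is limited). The gripper opens to 88 mm and grips with 3 to 60 N. Pads are 18 mm wide; open, the fingers measure 123 mm over their backs; the gripper's body (75 mm by 187 mm) begins 45 mm behind the grasp point.
Start: joints at [1.174, 0.689, -0.195, 1.565, 0.157, 0.902, -0.215], TCP at [0.261, -0.568, 0.239] pointing down, gripper open.
Joint ranges: [-3.01, 3.01], [-0.46, 2.08], [-1.47, 1.51], [0.13, 2.56], [-1, 4.14], [0.04, 2.09], [-2.66, 2.66]. Speed limits (rad/s): [2.57, 2.57, 3.14, 3.14, 3.14, 3.14, 3.14].

## Interface

Orientations are given as a unit quaternion [w, x, y, z].
In Python, from station import manip gives the robot as it stands.
- The arm moves only by the tool arm_command, never from a script. Its arguments are lists of equal length, an entry for each row: "twist": the turn, a rotation vector about the tool's x, y, z in rad, a list of three; "linear": the shift along the tool's x, y, z in units of 30 mm (1.0 is 30 mm), a list of three; "gripper": the opening, from -1 (shut) to 1 (fully open). In form: {"twist": [[rx, ry, rz], ...], "linear": [[tx, ty, tz], ...], "gripper": [gripper, ...]}. A call has exactly 5 rows; each row shifts and turns the commanded pose from where the row before left it, along the tool's axes as they then stand; what a row does not reach is not made up. A row lasts 1/12 s, in which the tool goes at most 41.7 mm and 7.16 degrees, less where a joint would pass 70% of its speed; a pose out of reach is approached as far as the arm can. A call is refused whole if a number of a shift passes 1 or a number of a turn 0.125, either way. A call with a gripper value outside its range is refused whole. The fingers move at their own pace and stop on an object; the grip force is fixed at half the most. Time passes only in rows, so rows that do not move let the fingers close, or fill a call up. It gives the time, the measured TCP pose, the force, the opening and the grip force at its end, in the units of the state.
- manip.observe(): the state, without advancing time (a new reading comes with each control period).
- manip.capture(name): name is "scene" or "top" or "wrist"; returns the picture (384x512x3 uint8, blue, green, red); there is no depth.
- manip.camera_params(name): a dict with "fov_y" (degrees; the focal length in pixels is half the picture's height over the tangent of half this angle, whatever the lens; pixels are square), "cx", "cy" (the principal point, pixels), "pose" (4x4, takes a point from camera to world coordinates); the wrist camera has in their place "hand_eye" (4x4, takes a point from camera to tool coordinates, whose origin is the TCP and whose axes are the flange's). Camera axes: x right, y up, looking along -z (the intrinsics and any distortion apply to the point x, -y, -z); pixel columns grow to the right and rows downward; lengths in m; the calibration is good to about 2 mm. The wrist camera is an equidistant fisheye: a pixel r from the principal point sees the ray r / f radians off the axis. A picture is of the moment at which its call begins: read the wrist's pose just before it. camera_params takes no time and is no camera call.
- manip.close_job(): hands the job in; it is judged then, once.
The state is a dict: "time_s": time; "qpos": joint angles; "dq": joint speeds; "joint_torque": joint torques, N m; "tool_pos": TCP position; "ee_rot": TCP orientation; "ft_force": force on the tool from outside, world axes, zero at the start; "ft_torque": the same for the moment, N m; "finger_gap": opening from 0.0 (shut) to 1.0 (fully open); "grasp_force": force on a finger pad.
Only numpy, scipy, OpenCV 4.12 (cv2) and the standard library are available. Lean on these libraries where they do the work, as an engineer would, in place of code of your own. Each camera call takes 0.05 s, during which the arm holds its last target. There are 200 camera calls.

## Task

Take the green boxed soap from the counter, set it flat (do not drop it) on top of the green soap already in the wooden spring dispenser, lengthwise between the guides, and press it down until the platform reaches its stop. Leave it there and leave the red and the blue soap where they lie.

Things in the scene. Friction and masses are not known exactly. Their poses are not given: they have to be found in the camera images.
- soap_green: Boxed soap, a flat block 100 x 60 x 30 mm (x, y, z), about 200 g, green with a brown band round its middle. Origin at the centre of its underside, x lengthwise, z up. Lies flat on the counter. This is the one to load. (A second, identical green soap already lies in the dispenser, not listed.)
- dispenser: Fixed wooden dispenser, x lengthwise. Origin: underside centre of its dark base (156 x 112 x 20 mm). On the base an open-topped well, 108 x 68 mm inside, centred: wooden panel at each x end; two corner guides per y side, 72 mm open gap between for fingers. Guides are straight to z=101 mm, then brass lips flare out 10 mm up to z=116. A soap set on the pile spans z=100 to 130.
- platform (a joint): How far (m) the sprung platform in the well has sunk: 0 at the start, 0.032 at its hard stop. It carries one green soap, underside at z=70, top at z=100 mm in the dispenser's frame at 0. It takes 3 to 6 N of push and stays where it is left: a soap's weight alone hardly moves it, it does not spring back. At the stop the added soap's underside is at z=68, its top at z=98 mm.
- soap_red: Boxed soap, a flat block 100 x 60 x 30 mm (x, y, z), about 200 g, red with a brown band round its middle. Origin at the centre of its underside, x lengthwise, z up. Lies flat on the counter. Not wanted: leave it.
- soap_blue: Boxed soap, a flat block 100 x 60 x 30 mm (x, y, z), about 200 g, blue with a brown band round its middle. Origin at the centre of its underside, x lengthwise, z up. Lies flat on the counter. Not wanted: leave it.
Not all that is in view belongs to the job. Leave any purple or turquoise look-alike of the soap_green alone.

How it is judged:
By the outcome, as a careful person would: the job done as asked, in the order asked, and still so for the second after the job is handed in, with the robot touching nothing.
It also fails if it takes over 42 s, if anything falls off the work surface, if the arm or the gripper's body presses on something with over 40 N, if the wrist force passes 120 N, or if a joint passes its speed limit or range.

## Working session

There is one attempt and no reset: what is moved stays moved. The work goes in short steps, Python scripts to look and compute and a tool call to move; the robot and the scene stay as the last step left them, time stands still between calls to the robot, and variables do not carry over. Pictures are saved under pics/ and viewed, at most 10 in all, crops included, and the job is handed in when it is done.

Besides the shell and the picture viewer there is one more tool, called after "Emit:" by a JSON object that holds its "fn" and its "kwargs", one argument or row to a line. arm_command: Moves the arm, as the interface text tells. Its arguments: {"type":"object","properties":{"twist":{"type":"array","items":{"type":"array","items":{"type":"number"}}},"linear":{"type":"array","items":{"type":"array","items":{"type":"number"}}},"gripper":{"type":"array","items":{"type":"number"}}},"required":["twist","linear","gripper"]}

```bash
mkdir -p pics
python3 - <<'E'
from station import manip
import cv2,numpy as np
s=manip.observe();print(s)
a=manip.capture("scene");b=manip.capture("top")
cv2.imwrite("pics/s0.png",a);cv2.imwrite("pics/t0.png",b)
cv2.imwrite("pics/st0.png",cv2.resize(np.vstack([a,b]),None,fx=.78,fy=.78))
for n in("scene","top","wrist"):print(n,manip.camera_params(n))
E
```

```text
{'time_s': 0.0, 'qpos': array([ 1.17379036,  0.68998942, -0.19448316,  1.56632622,  0.15730826,
        0.90246487, -0.21511895]), 'dq': array([0.00023233, 0.00038726, 0.00094732, 0.00117004, 0.00114721,
       0.00034184, 0.0011193 ]), 'joint_torque': array([ 2.59353983e-04, -5.27563405e+01, -1.26635838e+00, -1.53430778e+01,
       -5.25437901e-02,  6.83795006e-03,  1.88325389e-04]), 'tool_pos': array([ 0.2606855 , -0.56736311,  0.23791059]), 'ee_rot': array([-8.58992730e-04,  9.76885179e-01,  2.13762811e-01, -2.64931137e-04]), 'ft_force': array([-0.43806389,  0.04945453, -0.02264196]), 'ft_torque': array([-0.04445455, -0.02585574,  0.01542788]), 'grasp_force': 0.0, 'finger_gap': 0.9987695106166907}
scene {'fov_y': 47.98733816378094, 'cx': 255.88857314535795, 'cy': 191.71900112046316, 'pose': array([[ 0.40448927, -0.79581661,  0.45062662,  0.85494281],
       [ 0.91449583,  0.34696937, -0.20810967, -0.21446154],
       [ 0.00926349,  0.49627429,  0.86811636,  0.84363786],
       [ 0.        ,  0.        ,  0.        ,  1.        ]])}
top {'fov_y': 54.05919226625047, 'cx': 256.84338764267136, 'cy': 186.68154359348176, 'pose': array([[ 7.34991552e-04,  9.74776467e-01, -2.23182212e-01,
         2.41247732e-01],
       [-9.99999097e-01,  9.67609254e-04,  9.32923102e-04,
        -3.04451716e-02],
       [ 1.12534466e-03,  2.23181324e-01,  9.74776297e-01,
         9.10453213e-01],
       [ 0.00000000e+00,  0.00000000e+00,  0.00000000e+00,
         1.00000000e+00]])}
wrist {'fov_y': 65.70646984690485, 'cx': 251.15864780636974, 'cy': 189.45727784019078, 'hand_eye': array([[ 6.62669612e-04,  9.61610548e-01,  2.74417045e-01,
         7.03065339e-02],
       [ 9.99999501e-01, -8.42447280e-04,  5.37273150e-04,
        -9.30985200e-05],
       [ 7.47829421e-04,  2.74416552e-01, -9.61610626e-01,
        -1.45679300e-01],
       [ 0.00000000e+00,  0.00000000e+00,  0.00000000e+00,
         1.00000000e+00]])}
```

View pics/st0.png

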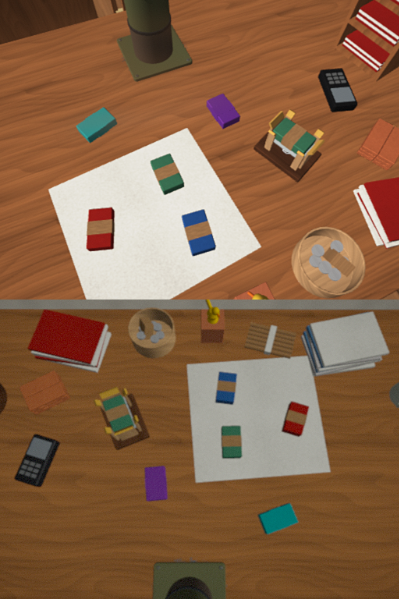

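Stacked view (scaled 0.78): the wanted green soap is on the paper at about top pixel (296,183). The dispenser, with its green soap, is at about top pixel (151,146). Purple and turquoise look-alikes lie off the paper.

```bash
cat > h.py <<'E'
from station import manip
import cv2,numpy as np
def ray(n,uv):
    p=manip.camera_params(n);f=192/np.tan(np.radians(p["fov_y"]/2))
    T=p["pose"];d=T[:3,:3]@np.array([(uv[0]-p["cx"])/f,-(uv[1]-p["cy"])/f,-1]);return T[:3,3],d
def onz(n,uv,z):
    o,d=ray(n,uv);return o+d*(z-o[2])/d[2]
def proj(n,P):
    p=manip.camera_params(n);f=192/np.tan(np.radians(p["fov_y"]/2));T=p["pose"]
    q=T[:3,:3].T@(np.array(P)-T[:3,3]);return np.array([p["cx"]-f*q[0]/q[2],p["cy"]+f*q[1]/q[2]])
def tri(u,v):
    (o1,d1),(o2,d2)=ray("top",u),ray("scene",v)
    st=np.linalg.lstsq(np.c_[d1,-d2],o2-o1,rcond=None)[0]
    a,b=o1+d1*st[0],o2+d2*st[1];return (a+b)/2,np.linalg.norm(a-b)
E
python3 - <<'E'
from h import *
t=cv2.imread("pics/t0.png");s=cv2.imread("pics/s0.png")
c=lambda i,x,y,w,h:cv2.resize(i[y:y+h,x:x+w],(400,300),interpolation=cv2.INTER_CUBIC)
cv2.imwrite("pics/c0.png",np.vstack([np.hstack([c(t,105,105,100,75),c(t,246,146,100,75)]),np.hstack([c(s,320,135,100,75),c(s,165,185,100,75)])]))
for n,im in(("top",t),("scene",s)):
    h=cv2.cvtColor(im,cv2.COLOR_BGR2HSV)
    m=cv2.inRange(h,(60,90,30),(84,255,255))
    k,l,st,ce=cv2.connectedComponentsWithStats(m)
    for i in range(1,k):
        if st[i,4]>25:print(n,st[i],ce[i].round(1),np.median(h[l==i],0))
E
```

```text
top [132 123  28  19 284] [145.3 131.7] [ 75. 133.  92.]
top [141 148  30  21 357] [155.2 158. ] [ 75. 133.  93.]
top [285 163  23  11 251] [296. 168.] [ 75. 133.  93.]
top [286 189  24  14 314] [296.9 195.3] [ 75. 133.  93.]
scene [350 152  28  30 393] [362.6 164.8] [ 73. 122. 108.]
scene [374 169  31  28 444] [389.6 183.4] [ 73. 123. 107.]
scene [193 198  29  20 314] [206.9 207.1] [ 73. 123. 108.]
scene [204 222  31  27 502] [219.6 235.1] [ 73. 122. 107.]
```

View pics/c0.png

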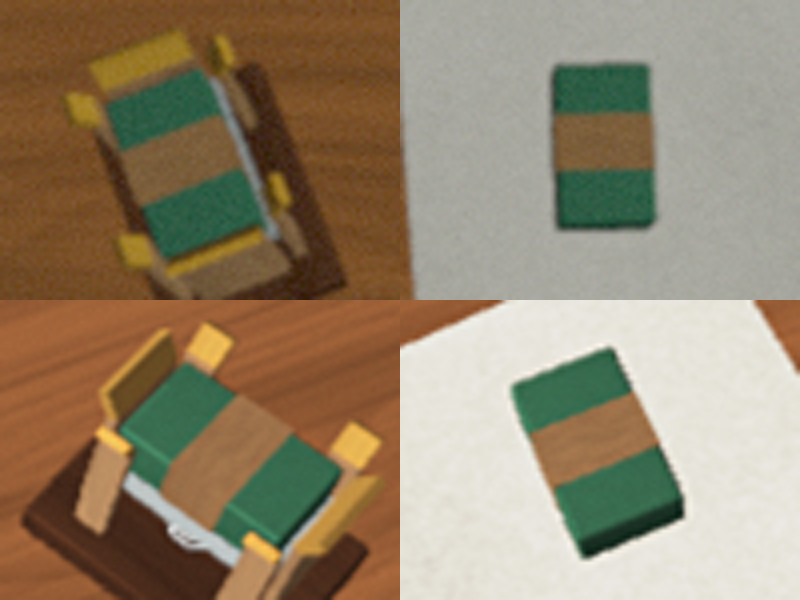

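Crops (4x): all the top-face corners are readable in both views. I cast them onto the planes at their known heights and cross-check the two views.

Run:
```python
from h import *
def go(n,o,c,z,lab):
    P=np.array([onz(n,(o[0]+x/4-.375,o[1]+y/4-.375),z)for x,y in c])
    e=np.linalg.norm(P-np.roll(P,-1,0),axis=1)*1e3
    L=(P[1]+P[0]-P[2]-P[3])
    print(lab,P.mean(0).round(4),"edges",e.round(1),"yaw",np.degrees(np.arctan2(L[1],L[0])).round(1))
# order: far-end pair first (+x end), then the near pair
go("top",(246,146),[(154,66),(248,64),(254,219),(157,222)],.03,"soap top")
go("scene",(165,185),[(283,195),(178,243),(114,84),(212,49)],.03,"soap scene")
go("top",(105,105),[(108,103),(210,70),(265,223),(160,255)],.1,"disp top")
go("scene",(320,135),[(340,168),(260,225),(122,132),(190,65)],.1,"disp scene")
# centroid triangulation of green patches
for a,b in(((145.3,131.7),(389.6,183.4)),((155.2,158),(362.6,164.8)),((296,168),(219.6,235.1)),((296.9,195.3),(206.9,207.1))):print(tri(a,b))
# base corners & brass lip check in top
def p(x,y,z):return onz("top",(105+x/4-.375,105+y/4-.375),z).round(4)
print("base corners",p(255,65,.02),p(345,285,.02))
print("lips",[p(*q,.116) for q in((68,98),(230,40),(272,178),(122,240))], [p(*q,.116) for q in((90,68),(180,32))])
s=manip.observe();w,x,y,z=s["ee_rot"];print("tool x yaw",np.degrees(2*np.arctan2(y,x)))
```

```text
soap top [ 0.4568 -0.1266  0.03  ] edges [57.3 96.1 57.8 96.6] yaw 0.3
soap scene [ 0.4592 -0.1277  0.03  ] edges [59.  98.9 55.6 94.7] yaw 0.3
disp top [0.5233 0.2086 0.1   ] edges [60.6 98.6 60.6 97. ] yaw 21.6
disp scene [0.5234 0.2096 0.1   ] edges [56.8 83.5 58.5 93.2] yaw 24.2
(array([0.55689309, 0.22382947, 0.09422515]), np.float64(0.003460005548555205))
(array([0.49465263, 0.19803802, 0.0916292 ]), np.float64(0.0032661358506372857))
(array([ 0.49224041, -0.12778238,  0.01978234]), np.float64(0.000720510717982564))
(array([ 0.42271011, -0.12858096,  0.02428105]), np.float64(0.0020793738447949014))
base corners [0.6156 0.1925 0.02  ] [0.472  0.1299 0.02  ]
lips [array([0.5553, 0.2722, 0.116 ]), array([0.5903, 0.1834, 0.116 ]), array([0.5083, 0.1555, 0.116 ]), array([0.4725, 0.2359, 0.116 ])] [array([0.5733, 0.2613, 0.116 ]), array([0.5951, 0.212 , 0.116 ])]
tool x yaw 24.688837279346956
```

Emit:
{"fn": "arm_command", "kwargs": {
  "twist": [
    [0,0,0],
    [0,0,0],
    [0,0,0],
    [0,0,0],
    [0,0,0]
  ],
  "linear": [
    [0.8,-0.7,0.2],
    [0.8,-0.7,0.2],
    [0.8,-0.7,0.2],
    [0.8,-0.7,0.2],
    [0.8,-0.7,0.2]
  ],
  "gripper": [1,1,1,1,1]
}}

```text
time_s: 0.52
tool_pos: [0.3263, -0.4209, 0.2083]
ee_rot: [-0.0, 0.977, 0.214, -0.0]
ft_force: [0.2, 0.2, -0.1]
finger_gap: 1.0
grasp_force: 0.0
```

Emit:
{"fn": "arm_command", "kwargs": {
  "twist": [
    [0,0,0],
    [0,0,0],
    [0,0,0],
    [0,0,0],
    [0,0,0]
  ],
  "linear": [
    [0.8,-0.7,0.2],
    [0.8,-0.7,0.2],
    [0.8,-0.7,0.2],
    [0.8,-0.7,0.2],
    [0.8,-0.7,0.2]
  ],
  "gripper": [1,1,1,1,1]
}}

```text
time_s: 0.93
tool_pos: [0.3916, -0.2754, 0.1783]
ee_rot: [-0.0, 0.977, 0.214, -0.0]
ft_force: [0.2, 0.6, 0.3]
finger_gap: 1.0
grasp_force: 0.0
```

Emit:
{"fn": "arm_command", "kwargs": {
  "twist": [
    [0,0,0],
    [0,0,0],
    [0,0,0],
    [0,0,0],
    [0,0,0]
  ],
  "linear": [
    [0.8,-0.7,0.2],
    [0.8,-0.7,0.2],
    [0.8,-0.7,0.2],
    [0.8,-0.7,0.2],
    [0.8,-0.7,0.2]
  ],
  "gripper": [1,1,1,1,1]
}}

```text
time_s: 1.35
tool_pos: [0.4569, -0.1298, 0.1483]
ee_rot: [-0.0, 0.977, 0.214, -0.0]
ft_force: [0.0, 0.7, 0.4]
finger_gap: 0.999
grasp_force: 0.0
```

Emit:
{"fn": "arm_command", "kwargs": {
  "twist": [
    [0,0,0.086],
    [0,0,0.086],
    [0,0,0.086],
    [0,0,0.086],
    [0,0,0.086]
  ],
  "linear": [
    [0,0,0],
    [0,0,0],
    [0,0,0],
    [0,0,0],
    [0,0,0]
  ],
  "gripper": [1,1,1,1,1]
}}

```text
time_s: 1.77
tool_pos: [0.4565, -0.1311, 0.1485]
ee_rot: [-0.0, 1.0, -0.002, -0.0]
ft_force: [0.6, -0.1, -0.5]
finger_gap: 1.002
grasp_force: 0.0
```

Emit:
{"fn": "arm_command", "kwargs": {
  "twist": [
    [0,0,0],
    [0,0,0],
    [0,0,0],
    [0,0,0],
    [0,0,0]
  ],
  "linear": [
    [0,0,0],
    [0,0,0],
    [0,0,0],
    [0,0,0],
    [0,0,0]
  ],
  "gripper": [1,1,1,1,1]
}}

```text
time_s: 2.18
tool_pos: [0.4566, -0.1314, 0.1487]
ee_rot: [-0.0, 1.0, 0.001, 0.0]
ft_force: [-0.4, -0.6, -0.7]
finger_gap: 0.999
grasp_force: 0.0
```

Moves track well. Refine with the wrist camera.

```bash
cat >> h.py <<'E'
from scipy.spatial.transform import Rotation as Ro
def wonz(s,uv,z):
    p=manip.camera_params("wrist");f=192/np.tan(np.radians(p["fov_y"]/2))
    q=s["ee_rot"];T=np.eye(4);T[:3,:3]=Ro.from_quat(np.roll(q,-1)).as_matrix();T[:3,3]=s["tool_pos"]
    T=T@p["hand_eye"];a=np.array([uv[0]-p["cx"],uv[1]-p["cy"]]);r=np.hypot(*a);th=r/f;a=a/max(r,1e-9)
    d=T[:3,:3]@np.array([a[0]*np.sin(th),-a[1]*np.sin(th),-np.cos(th)]);o=T[:3,3];return o+d*(z-o[2])/d[2]
E
python3 - <<'E'
from h import *
s=manip.observe();im=manip.capture("wrist");cv2.imwrite("pics/w1.png",im)
h=cv2.cvtColor(im,cv2.COLOR_BGR2HSV)
m=cv2.inRange(h,(60,90,30),(84,255,255))
k,l,st,ce=cv2.connectedComponentsWithStats(m)
for i in range(1,k):
    if st[i,4]>100:
        b=cv2.boxPoints(cv2.minAreaRect(np.argwhere(l==i)[:,::-1].astype(np.float32)))
        print(st[i],[wonz(s,q,.03)[:2].round(4).tolist() for q in b])
E
```

```text
[ 214  126   66   38 2386] [[0.5099, -0.0981], [0.5099, -0.1559], [0.4763, -0.1565], [0.4762, -0.0975]]
[ 217  200   62   31 1815] [[0.4403, -0.0991], [0.4418, -0.1564], [0.4115, -0.158], [0.4099, -0.0986]]
```

View pics/w1.png

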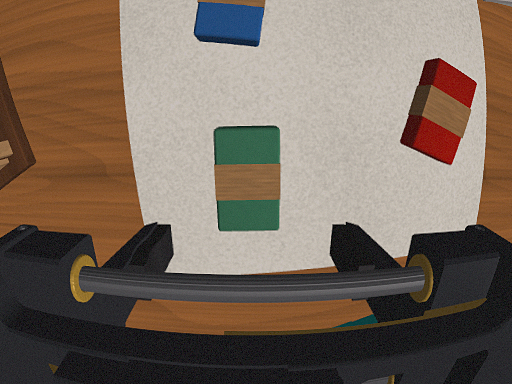

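Wrist view: the green soap is centred at about (247,178), which gives (0.459, -0.1275) with the sizes and yaw as expected. Red and blue are well clear. Descend, then grip.

Emit:
{"fn": "arm_command", "kwargs": {
  "twist": [
    [0,0,0],
    [0,0,0],
    [0,0,0],
    [0,0,0],
    [0,0,0]
  ],
  "linear": [
    [0.08,-0.13,0.8],
    [0,0,0.8],
    [0,0,0.8],
    [0,0,0.8],
    [0,0,0.8]
  ],
  "gripper": [1,1,1,1,1]
}}

```text
time_s: 2.65
tool_pos: [0.4593, -0.1275, 0.0277]
ee_rot: [-0.0, 1.0, 0.001, 0.0]
ft_force: [1.3, -0.2, 0.1]
finger_gap: 0.999
grasp_force: 0.0
```

Emit:
{"fn": "arm_command", "kwargs": {
  "twist": [
    [0,0,0],
    [0,0,0],
    [0,0,0],
    [0,0,0],
    [0,0,0]
  ],
  "linear": [
    [0,0,0.3],
    [0,0,0.2],
    [0,0,0.15],
    [0,0,0.1],
    [0,0,0]
  ],
  "gripper": [1,1,1,1,1]
}}

```text
time_s: 3.07
tool_pos: [0.4594, -0.1276, 0.0066]
ee_rot: [0.0, 1.0, 0.0, 0.0]
ft_force: [-0.4, 0.2, -0.2]
finger_gap: 1.002
grasp_force: 0.0
```

Emit:
{"fn": "arm_command", "kwargs": {
  "twist": [
    [0,0,0],
    [0,0,0],
    [0,0,0],
    [0,0,0],
    [0,0,0]
  ],
  "linear": [
    [0,0,0],
    [0,0,0],
    [0,0,0],
    [0,0,0],
    [0,0,0]
  ],
  "gripper": [-1,-1,-1,-1,-1]
}}

```text
time_s: 3.48
tool_pos: [0.4592, -0.1275, 0.0066]
ee_rot: [0.0, 1.0, 0.0, 0.0]
ft_force: [0.4, 0.5, 2.3]
finger_gap: 0.678
grasp_force: 29.9
```

Emit:
{"fn": "arm_command", "kwargs": {
  "twist": [
    [0,0,0],
    [0,0,0],
    [0,0,0],
    [0,0,0],
    [0,0,0]
  ],
  "linear": [
    [0,0,0],
    [0,0,0],
    [0,0,0],
    [0,0,0],
    [0,0,0]
  ],
  "gripper": [-1,-1,-1,-1,-1]
}}

```text
time_s: 3.9
tool_pos: [0.4593, -0.1276, 0.0066]
ee_rot: [0.0, 1.0, 0.0, 0.0]
ft_force: [-0.3, -0.2, 4.8]
finger_gap: 0.68
grasp_force: 29.9
```

Emit:
{"fn": "arm_command", "kwargs": {
  "twist": [
    [0,0,0],
    [0,0,0],
    [0,0,0],
    [0,0,0],
    [0,0,0]
  ],
  "linear": [
    [0,0,-0.4],
    [0,0,-0.8],
    [0,0,-1],
    [0,0,-1],
    [0,0,-0.8]
  ],
  "gripper": [-1,-1,-1,-1,-1]
}}

```text
time_s: 4.32
tool_pos: [0.4586, -0.1274, 0.1276]
ee_rot: [-0.0, 1.0, 0.0, -0.0]
ft_force: [-0.2, -0.7, -1.5]
finger_gap: 0.68
grasp_force: 29.9
```

Emit:
{"fn": "arm_command", "kwargs": {
  "twist": [
    [0,0,0],
    [0,0,0],
    [0,0,0],
    [0,0,0],
    [0,0,0]
  ],
  "linear": [
    [-0.15,-0.7,-0.7],
    [-0.15,-0.8,-0.7],
    [-0.15,-0.8,-0.7],
    [-0.15,-0.8,-0.7],
    [-0.15,-0.8,-0.7]
  ],
  "gripper": [-1,-1,-1,-1,-1]
}}

```text
time_s: 4.73
tool_pos: [0.4353, -0.0094, 0.2319]
ee_rot: [-0.0, 1.0, 0.0, -0.001]
ft_force: [0.3, 0.4, -1.9]
finger_gap: 0.672
grasp_force: 29.9
```

Emit:
{"fn": "arm_command", "kwargs": {
  "twist": [
    [0,0,0],
    [0,0,0],
    [0,0,0],
    [0,0,0],
    [0,0,0]
  ],
  "linear": [
    [-0.15,-1,0],
    [-0.15,-1,0],
    [-0.15,-1,0],
    [-0.15,-1,0],
    [-0.15,-1,0]
  ],
  "gripper": [-1,-1,-1,-1,-1]
}}

```text
time_s: 5.15
tool_pos: [0.4127, 0.1407, 0.231]
ee_rot: [0.0, 1.0, 0.0, -0.001]
ft_force: [1.4, 0.5, -2.0]
finger_gap: 0.676
grasp_force: 29.9
```

Emit:
{"fn": "arm_command", "kwargs": {
  "twist": [
    [0,0,-0.08],
    [0,0,-0.08],
    [0,0,-0.08],
    [0,0,-0.08],
    [0,0,-0.08]
  ],
  "linear": [
    [0,-0.3,0],
    [0,-0.3,0],
    [0,-0.2,0],
    [0,0,0],
    [0,0,0]
  ],
  "gripper": [-1,-1,-1,-1,-1]
}}

```text
time_s: 5.57
tool_pos: [0.4113, 0.1638, 0.2308]
ee_rot: [0.0, 0.979, 0.202, -0.001]
ft_force: [-0.8, -0.5, -1.0]
finger_gap: 0.681
grasp_force: 29.9
```

Emit:
{"fn": "arm_command", "kwargs": {
  "twist": [
    [0,0,0],
    [0,0,0],
    [0,0,0],
    [0,0,0],
    [0,0,0]
  ],
  "linear": [
    [0,0,0],
    [0,0,0],
    [0,0,0],
    [0,0,0],
    [0,0,0]
  ],
  "gripper": [-1,-1,-1,-1,-1]
}}

```text
time_s: 5.98
tool_pos: [0.412, 0.1633, 0.2311]
ee_rot: [0.0, 0.98, 0.199, -0.0]
ft_force: [0.5, 0.1, -2.4]
finger_gap: 0.679
grasp_force: 29.9
```

Run:
```python
from h import *
import pickle
s=manip.observe();im=manip.capture("wrist");cv2.imwrite("pics/w2.png",im);pickle.dump(s,open("s2.pkl","wb"))
cv2.imwrite("pics/w2b.png",cv2.resize(im,(800,600),interpolation=cv2.INTER_CUBIC))
print(s["tool_pos"],s["ee_rot"],s["finger_gap"],s["grasp_force"])
```

```text
[0.4120107  0.16328087 0.23114768] [ 1.23113755e-04  9.80093528e-01  1.98536282e-01 -7.61949274e-05] 0.6787240409351762 29.93149844929576
```

View pics/w2b.png

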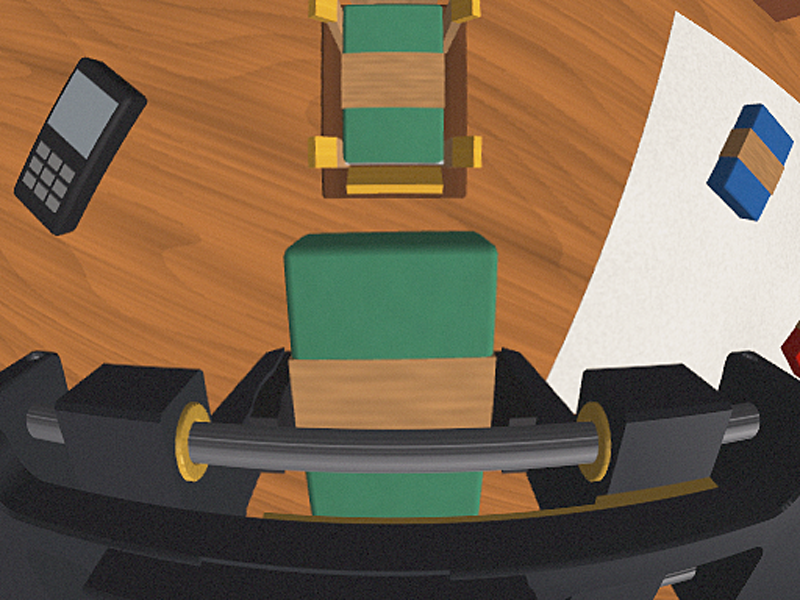

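Wrist view (800x600): the dispenser is straight ahead, with its soap corners at about (342,5), (445,5), (443,162) and (343,162). The near lips' outer edges are at x = 309 and 482, and the held soap's far top edge at about y = 240, x = 286–496.

Run:
```python
from h import *
import pickle
s=pickle.load(open("s2.pkl","rb"));R=Ro.from_quat(np.roll(s["ee_rot"],-1)).as_matrix()
def p(x,y,z):
    w=wonz(s,(x/1.5625,y/1.5625),z);return w, (R.T@(w-s["tool_pos"])*1e3).round(1)
g=lambda n,z,*q:print(n,[p(*a,z)[1].tolist()for a in q],"mean",np.mean([p(*a,z)[0]for a in q],0).round(4))
g("soap",.1,(342,5),(445,5),(443,162),(343,162))
g("nearlip outer",.116,(309,137),(482,137))
g("farlip outer inner",.116,(308,10),(482,10))
g("lip inner(z101)",.101,(342,140),(446,140))
g("base",.02,(323,197),(466,197));g("base back",.02,(325,40),(463,40))
g("endlip",.116,(347,193),(442,193))
g("held",s["tool_pos"][2]+.0234,(290,250),(496,250))
```

```text
soap [[171.6, -30.4, 131.1], [171.6, 31.0, 131.1], [73.5, 29.5, 131.1], [73.5, -29.5, 131.1]] mean [0.525  0.2108 0.1   ]
nearlip outer [[88.0, -46.8, 115.1], [88.2, 49.7, 115.1]] mean [0.4937 0.1962 0.116 ]
farlip outer inner [[163.7, -48.0, 115.1], [164.0, 50.3, 115.1]] mean [0.5634 0.226  0.116 ]
lip inner(z101) [[86.6, -29.8, 130.1], [86.7, 31.1, 130.1]] mean [0.4921 0.1964 0.101 ]
base [[47.7, -53.8, 211.1], [47.8, 56.3, 211.2]] mean [0.4565 0.1806 0.02  ]
base back [[171.6, -51.9, 211.1], [171.8, 53.5, 211.1]] mean [0.5705 0.2293 0.02  ]
endlip [[55.8, -25.7, 115.1], [55.9, 27.5, 115.1]] mean [0.4638 0.1842 0.116 ]
held [[48.4, -28.0, -23.4], [48.4, 27.9, -23.4]] mean [0.4566 0.1821 0.2545]
```

Emit:
{"fn": "arm_command", "kwargs": {
  "twist": [
    [0,0,0],
    [0,0,0],
    [0,0,0],
    [0,0,0],
    [0,0,0]
  ],
  "linear": [
    [0.7,0.03,0],
    [0.9,0,0],
    [0.9,0,0],
    [0.9,0,0],
    [0.7,0,0]
  ],
  "gripper": [-1,-1,-1,-1,-1]
}}

```text
time_s: 6.45
tool_pos: [0.5276, 0.2114, 0.2312]
ee_rot: [-0.0, 0.98, 0.199, 0.001]
ft_force: [0.4, 0.5, -1.1]
finger_gap: 0.678
grasp_force: 29.9
```

Emit:
{"fn": "arm_command", "kwargs": {
  "twist": [
    [0,0,0],
    [0,0,0],
    [0,0,0],
    [0,0,0],
    [0,0,0]
  ],
  "linear": [
    [0,0,0.8],
    [0,0,0.9],
    [0,0,0.9],
    [0,0,0.7],
    [0,0,0]
  ],
  "gripper": [-1,-1,-1,-1,-1]
}}

```text
time_s: 6.87
tool_pos: [0.5228, 0.2094, 0.1283]
ee_rot: [0.001, 0.98, 0.199, -0.004]
ft_force: [-0.5, 0.7, -1.7]
finger_gap: 0.676
grasp_force: 29.9
```

Emit:
{"fn": "arm_command", "kwargs": {
  "twist": [
    [0,0,0],
    [0,0,0],
    [0,0,0],
    [0,0,0],
    [0,0,0]
  ],
  "linear": [
    [0,0,0],
    [0,0,0],
    [0,0,0],
    [0,0,0],
    [0,0,0]
  ],
  "gripper": [-1,-1,-1,-1,-1]
}}

```text
time_s: 7.28
tool_pos: [0.5264, 0.2108, 0.1334]
ee_rot: [-0.0, 0.98, 0.199, 0.001]
ft_force: [0.2, 0.3, -1.4]
finger_gap: 0.675
grasp_force: 29.9
```

Run:
```python
from h import *
import pickle
s=manip.observe();w=manip.capture("wrist");a=manip.capture("scene")
pickle.dump(s,open("s3.pkl","wb"))
c=cv2.resize(a[120:220,310:443],(400,300),interpolation=cv2.INTER_CUBIC)
cv2.imwrite("pics/c3.png",np.hstack([c,cv2.resize(w,(400,300),interpolation=cv2.INTER_AREA)]))
cv2.imwrite("pics/w3.png",w)
print(s["tool_pos"],s["ee_rot"],s["ft_force"],s["finger_gap"])
```

```text
[0.52635132 0.21082753 0.13339382] [-2.17572831e-04  9.79999456e-01  1.98997045e-01  1.09342317e-03] [ 0.21723709  0.26536054 -1.39760354] 0.6745853385383057
```

View pics/c3.png

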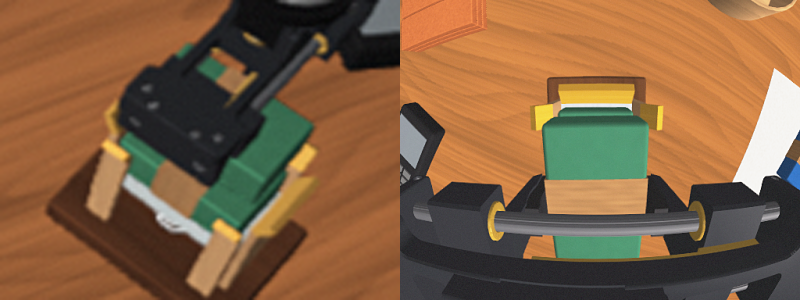

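The soap is held just above the lips. In the wrist half, the base's back edge is at about y = 78, x = 548–645, and the lips and soap are centred on it. Quick check of the lengthwise centring.

Run:
```python
from h import *
import pickle
s=pickle.load(open("s3.pkl","rb"));R=Ro.from_quat(np.roll(s["ee_rot"],-1)).as_matrix()
p=lambda x,y,z:(R.T@(wonz(s,((x-400)/.78125,y/.78125),z)-s["tool_pos"])*1e3).round(1).tolist()
print("base back",p(548,77.5,.02),p(645,77.5,.02))
print("endlip",p(560,84,.116),p(634,84,.116))
print("lips outer",p(531,118,.116),p(663,118,.116), "gap edge",p(540,131,.116))
print("soap far edge top",p(546,120,s["tool_pos"][2]+.0234),p(645,120,s["tool_pos"][2]+.0234))
```

```text
base back [78.0, -54.0, 113.6] [78.1, 54.1, 113.6]
endlip [70.3, -25.5, 17.6] [70.3, 26.2, 17.6]
lips outer [46.4, -47.6, 17.5] [46.5, 48.4, 17.5] gap edge [36.6, -41.3, 17.5]
soap far edge top [51.1, -27.3, -23.3] [51.1, 26.2, -23.3]
```

Centred within about 1 mm. Lower gently.

Emit:
{"fn": "arm_command", "kwargs": {
  "twist": [
    [0,0,0],
    [0,0,0],
    [0,0,0],
    [0,0,0],
    [0,0,0]
  ],
  "linear": [
    [0,0,0.15],
    [0,0,0.15],
    [0,0,0.15],
    [0,0,0.15],
    [0,0,0.1]
  ],
  "gripper": [-1,-1,-1,-1,-1]
}}

```text
time_s: 7.8
tool_pos: [0.5253, 0.2104, 0.1103]
ee_rot: [0.0, 0.98, 0.199, -0.001]
ft_force: [-1.2, -0.0, -2.3]
finger_gap: 0.677
grasp_force: 29.9
```

Emit:
{"fn": "arm_command", "kwargs": {
  "twist": [
    [0,0,0],
    [0,0,0],
    [0,0,0],
    [0,0,0],
    [0,0,0]
  ],
  "linear": [
    [0,0,0.05],
    [0,0,0.05],
    [0,0,0.05],
    [0,0,0],
    [0,0,0]
  ],
  "gripper": [-1,-1,-1,-1,-1]
}}

```text
time_s: 8.22
tool_pos: [0.5257, 0.2106, 0.1067]
ee_rot: [0.0, 0.98, 0.199, 0.0]
ft_force: [0.3, 0.3, -2.3]
finger_gap: 0.679
grasp_force: 29.9
```

Emit:
{"fn": "arm_command", "kwargs": {
  "twist": [
    [0,0,0],
    [0,0,0],
    [0,0,0],
    [0,0,0],
    [0,0,0]
  ],
  "linear": [
    [0,0,0.03],
    [0,0,0.03],
    [0,0,0.03],
    [0,0,0],
    [0,0,0]
  ],
  "gripper": [-1,-1,-1,-1,-1]
}}

```text
time_s: 8.63
tool_pos: [0.5259, 0.2106, 0.1042]
ee_rot: [-0.0, 0.98, 0.199, 0.0]
ft_force: [-0.7, 0.4, 3.0]
finger_gap: 0.677
grasp_force: 29.9
```

Contact (~5 N). Press down while holding.

Emit:
{"fn": "arm_command", "kwargs": {
  "twist": [
    [0,0,0],
    [0,0,0],
    [0,0,0],
    [0,0,0],
    [0,0,0]
  ],
  "linear": [
    [0,0,0.08],
    [0,0,0.08],
    [0,0,0.08],
    [0,0,0.08],
    [0,0,0.08]
  ],
  "gripper": [-1,-1,-1,-1,-1]
}}

```text
time_s: 9.05
tool_pos: [0.5259, 0.2106, 0.0918]
ee_rot: [-0.0, 0.98, 0.199, 0.0]
ft_force: [-0.1, -0.0, 3.8]
finger_gap: 0.679
grasp_force: 29.9
```

Emit:
{"fn": "arm_command", "kwargs": {
  "twist": [
    [0,0,0],
    [0,0,0],
    [0,0,0],
    [0,0,0],
    [0,0,0]
  ],
  "linear": [
    [0,0,0.08],
    [0,0,0.08],
    [0,0,0.08],
    [0,0,0.08],
    [0,0,0.08]
  ],
  "gripper": [-1,-1,-1,-1,-1]
}}

```text
time_s: 9.47
tool_pos: [0.5258, 0.2107, 0.0798]
ee_rot: [-0.0, 0.98, 0.199, 0.0]
ft_force: [0.7, -0.2, 4.5]
finger_gap: 0.677
grasp_force: 29.9
```

Emit:
{"fn": "arm_command", "kwargs": {
  "twist": [
    [0,0,0],
    [0,0,0],
    [0,0,0],
    [0,0,0],
    [0,0,0]
  ],
  "linear": [
    [0,0,0.04],
    [0,0,0.04],
    [0,0,0.02],
    [0,0,0],
    [0,0,0]
  ],
  "gripper": [-1,-1,-1,-1,-1]
}}

```text
time_s: 9.88
tool_pos: [0.5258, 0.2107, 0.0769]
ee_rot: [-0.0, 0.98, 0.199, 0.0]
ft_force: [2.0, 1.2, 0.5]
finger_gap: 0.679
grasp_force: 29.9
```

Emit:
{"fn": "arm_command", "kwargs": {
  "twist": [
    [0,0,0],
    [0,0,0],
    [0,0,0],
    [0,0,0],
    [0,0,0]
  ],
  "linear": [
    [0,0,0.03],
    [0,0,0.02],
    [0,0,0.02],
    [0,0,0],
    [0,0,0]
  ],
  "gripper": [-1,-1,-1,-1,-1]
}}

```text
time_s: 10.3
tool_pos: [0.5258, 0.2106, 0.0749]
ee_rot: [0.0, 0.98, 0.199, 0.0]
ft_force: [1.2, -0.8, 4.5]
finger_gap: 0.681
grasp_force: 29.9
```

Emit:
{"fn": "arm_command", "kwargs": {
  "twist": [
    [0,0,0],
    [0,0,0],
    [0,0,0],
    [0,0,0],
    [0,0,0]
  ],
  "linear": [
    [0,0,0.02],
    [0,0,0.01],
    [0,0,0],
    [0,0,0],
    [0,0,0]
  ],
  "gripper": [-1,-1,-1,-1,-1]
}}

```text
time_s: 10.72
tool_pos: [0.5258, 0.2106, 0.0745]
ee_rot: [-0.0, 0.98, 0.199, 0.0]
ft_force: [-0.7, 0.3, 8.4]
finger_gap: 0.677
grasp_force: 29.9
```

Emit:
{"fn": "arm_command", "kwargs": {
  "twist": [
    [0,0,0],
    [0,0,0],
    [0,0,0],
    [0,0,0],
    [0,0,0]
  ],
  "linear": [
    [0,0,0.03],
    [0,0,0.02],
    [0,0,0],
    [0,0,0],
    [0,0,0]
  ],
  "gripper": [-1,-1,-1,-1,-1]
}}

```text
time_s: 11.13
tool_pos: [0.5259, 0.2106, 0.0744]
ee_rot: [-0.0, 0.98, 0.199, 0.001]
ft_force: [-3.0, -1.0, 20.4]
finger_gap: 0.673
grasp_force: 29.9
```

Hard stop reached (20 N, no travel, TCP 30 mm below contact plus preload). Unload, open, retreat.

Emit:
{"fn": "arm_command", "kwargs": {
  "twist": [
    [0,0,0],
    [0,0,0],
    [0,0,0],
    [0,0,0],
    [0,0,0]
  ],
  "linear": [
    [0,0,-0.04],
    [0,0,0],
    [0,0,0],
    [0,0,0],
    [0,0,0]
  ],
  "gripper": [-1,-1,1,1,1]
}}

```text
time_s: 11.55
tool_pos: [0.5249, 0.2103, 0.0731]
ee_rot: [0.0, 0.98, 0.199, -0.001]
ft_force: [0.3, -0.2, -0.2]
finger_gap: 0.883
grasp_force: 0.0
```

Emit:
{"fn": "arm_command", "kwargs": {
  "twist": [
    [0,0,0],
    [0,0,0],
    [0,0,0],
    [0,0,0],
    [0,0,0]
  ],
  "linear": [
    [0,0,0],
    [0,0,0],
    [0,0,0],
    [0,0,0],
    [0,0,0]
  ],
  "gripper": [1,1,1,1,1]
}}

```text
time_s: 11.97
tool_pos: [0.5256, 0.2106, 0.0736]
ee_rot: [0.0, 0.98, 0.199, -0.0]
ft_force: [-0.0, 0.2, 0.7]
finger_gap: 0.999
grasp_force: 0.0
```

Emit:
{"fn": "arm_command", "kwargs": {
  "twist": [
    [0,0,0],
    [0,0,0],
    [0,0,0],
    [0,0,0],
    [0,0,0]
  ],
  "linear": [
    [0,0,-0.3],
    [0,0,-0.5],
    [0,0,-0.8],
    [0,0,-0.8],
    [0,0,-0.8]
  ],
  "gripper": [1,1,1,1,1]
}}

```text
time_s: 12.38
tool_pos: [0.5255, 0.2105, 0.1713]
ee_rot: [0.0, 0.98, 0.199, -0.0]
ft_force: [0.4, -0.0, 0.8]
finger_gap: 1.0
grasp_force: 0.0
```

Emit:
{"fn": "arm_command", "kwargs": {
  "twist": [
    [0,0,0],
    [0,0,0],
    [0,0,0],
    [0,0,0],
    [0,0,0]
  ],
  "linear": [
    [-0.8,0,-0.5],
    [-0.8,0,-0.5],
    [-0.8,0,0],
    [-0.8,0,0],
    [-0.6,0,0]
  ],
  "gripper": [1,1,1,1,1]
}}

```text
time_s: 12.8
tool_pos: [0.4188, 0.1651, 0.2007]
ee_rot: [0.0, 0.98, 0.199, -0.0]
ft_force: [-0.4, 1.3, 0.0]
finger_gap: 1.001
grasp_force: 0.0
```

Emit:
{"fn": "arm_command", "kwargs": {
  "twist": [
    [0,0,0],
    [0,0,0],
    [0,0,0],
    [0,0,0],
    [0,0,0]
  ],
  "linear": [
    [0,0,0],
    [0,0,0],
    [0,0,0],
    [0,0,0],
    [0,0,0]
  ],
  "gripper": [1,1,1,1,1]
}}

```text
time_s: 13.22
tool_pos: [0.4218, 0.1666, 0.1997]
ee_rot: [-0.0, 0.98, 0.199, 0.001]
ft_force: [-0.6, 0.0, -0.3]
finger_gap: 1.001
grasp_force: 0.0
```

Run:
```python
from h import *
w=manip.capture("wrist");a=manip.capture("scene")
c=cv2.resize(a[120:220,310:443],(400,300),interpolation=cv2.INTER_CUBIC)
cv2.imwrite("pics/c4.png",np.hstack([c,cv2.resize(w[:192,100:356],(400,300),interpolation=cv2.INTER_CUBIC)]))
```

```text
(no output)
```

View pics/c4.png

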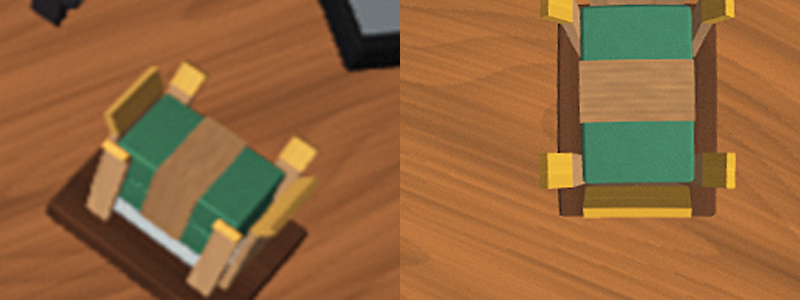

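The two soaps are stacked flat in the well, with the top one level with the guide tops. The stop height also matches: TCP was expected at 0.0746 and measured 0.0744.

```bash
python3 -c "
from station import manip
print(manip.close_job())"
```

```text
the job is handed in; nothing more can be done
None
```

The green soap lies flat on the one already in the dispenser and was pressed to the stop (20 N, no further travel); the red and blue soaps were not touched, and the job was handed in at about 13 s.

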